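# Slide a board carrier under the probe bridge of a test jig and hold the probes down

### The arm

A 7-joint arm with a two-finger parallel gripper is mounted at the origin on a cart in front of the work surface, level with it; the furniture and walls round the work are solid. World frame = base frame: x ahead of the robot, y to its left, z up, the work surface at z = 0. Lengths are in m, angles in rad, forces in N, time in s.
With the tool pointing down it reaches from about 0.4 to 0.9 m from the base axis. Payload 5.6 kg.
Tool frame: the origin (TCP) lies at the very end of the fingers, on their centre line; the grasp point (between the pads) lies 19 mm behind it; z points along the fingers, y is the line along which they close (so a half turn about z gives the same grasp; the last joint's range is limited). The gripper opens to 92 mm and grips with 3 to 60 N. Pads are 20 mm wide; open, the fingers measure 128 mm over their backs; the gripper's body (75 mm by 189 mm) begins 69 mm behind the grasp point.
Start: joints at [-1.288, 0.468, -0.012, 1.603, 0.006, 1.071, -0.056], TCP at [0.208, 0.616, 0.215] pointing down, gripper open.
Joint ranges: [-2.53, 2.53], [-0.31, 2.02], [-1.57, 1.55], [0.28, 2.44], [-1.29, 4.43], [0.15, 1.84], [-2.92, 2.92]. Speed limits (rad/s): [2.57, 2.57, 3.14, 3.14, 3.14, 3.14, 3.14].

### API

Orientations are given as a rotation vector (axis times angle).
In Python, from plant import arm, eyes, close_job gives the robot as it stands (arm), with the cameras (eyes) and the job as plain functions.
- The arm moves only by the tool jog_arm, called after ">>>" in YAML: its name, and indented under it one key for each argument. Schema: {"type":"object","properties":{"ticks":{"type":"array","items":{"type":"array","items":{"type":"number"},"minItems":7,"maxItems":7},"minItems":1,"maxItems":8},"only":{"type":"string"},"quiet":{"type":"boolean"},"lines":{"type":"string"}},"required":["ticks"],"additionalProperties":false}. ticks is a list of rows, 1 to 8 of them, each of 7 numbers: the finger opening in m, then dx, dy, dz in mm, then a rotation vector rx, ry, rz in units of 0.25 rad; each row is the pose to reach, as a shift and turn from the pose commanded when the call began, along the tool's axes at that moment; what a row does not reach only later rows make up. A row lasts 1/10 s, in which the tool goes at most 0.05 m and 0.15 rad, less where a joint would pass 70% of its speed; a pose out of reach is approached as far as the arm can. The fingers move at their own pace and stop on an object; the grip force is fixed at half the most. Time passes only in rows, so rows that do not move let the fingers close. The tool returns the time, the measured TCP pose, the force, the opening and the grip force at its end. only (a regular expression) keeps the lines of the reply that match it, lines (a string "A,B") keeps lines A to B, and quiet returns only ok. Input that does not fit is refused with a message, and nothing moves.
- arm.state(): the state, without advancing time (a new reading comes with each control period).
- eyes.get_image(name): name is "side" or "top"; returns the picture (384x512x3 uint8, blue, green, red); there is no depth.
- eyes.camera_model(name): a dict with "fx", "fy", "cx", "cy" (pixels), "R" (3x3) and "t" (3): a world point X has camera coordinates R X + t. Camera axes: x right, y down, z forward; pixel columns grow to the right and rows downward; lengths in m; the calibration is good to about 2 mm. A picture is of the moment at which its call begins. camera_model takes no time and is no camera call.
- close_job(): hands the job in; it is judged then, once.
The state is a dict: "clock": time; "joint_positions": joint angles; "qvel": joint speeds; "tau": joint torques, N m; "eef_pos": TCP position; "tool_rot": TCP orientation; "ft_force": force on the tool from outside, world axes, zero at the start; "ft_torque": the same for the moment, N m; "width": finger opening in m; "grip_force": force on a finger pad.
Only numpy, scipy, OpenCV 4.12 (cv2) and the standard library are available. Lean on these libraries where they do the work, as an engineer would, in place of code of your own. Each camera call takes 0.05 s, during which the arm holds its last target. There are 200 camera calls.

### The job

A circuit board lies in its dark carrier on the bench, askew in front of the test jig. Using only the fingertips, without gripping, lifting or tipping anything, gently push the carrier flat along the bench between the jig's guide rails and under its low bridge until its nose rests against the end stop. Then press the red plunger on the bridge fully down so that the probe pins bear on the board, and finish while still holding it down; leave the pots, the syringe and the tweezers where they are.

Things in the scene. Friction and masses are not known exactly. Their poses are not given: they have to be found in the camera images.
- jig: fixed test jig on the bench, 94 mm long (x), 128 mm wide. Origin on the bench under the plunger's axis; x is the way the carrier goes in, z up. Two black guide rails, 18 mm high, leave a straight lane 77 mm wide (inner faces at y = +38.6 and -38.6 mm) from x = -28 to +32 mm. No raised floor: the carrier glides on the bench itself
- bridge (a point): middle of the underside of the aluminium bridge over the lane, 18 mm above the bench (3 mm above the carrier's rims), on the plunger's axis. The bridge is 34 mm long (jig x -17 to +17 mm), 102 mm wide and 12 mm thick; its top is 30 mm above the bench, with a small pin header (to 41 mm) on it
- mouth (a point): middle of the mouth of the lane, at jig x = -48 mm, 8 mm above the bench. From here to x = -28 mm black lead-ins, 18 mm high, narrow from about 94 mm to 76 mm
- stop (a point): middle of the face of the aluminium end stop that closes the lane, at jig x = +32 mm, 8 mm above the bench; the stop is 19 mm high and 12 mm thick
- carrier: loose dark grey board carrier, a flat tray 100 mm long (x), 70 mm wide (y), rims 15 mm high, nose corners tapered by 5 mm, about 0.25 kg. Origin at the centre of its underside, x to its nose, z up. It stands askew before the mouth, nose towards the jig. Fully home (nose on the stop, square in the lane) its origin is at jig x = -18 mm and its tail at jig x = -68 mm, in the open before the rails
- tail (a point): middle of the back face of the bright aluminium push lip on the carrier's tail (carrier x = -50 mm), 9 mm above the bench: where to push. The lip is 64 mm wide and 18 mm high
- board: green circuit board 50 x 70 x 2 mm with parts up to 11 mm high, loose in the carrier's pocket with 1.5 mm play all round; its underside is 3 mm above the bench. Origin at the centre of its underside
- probe: probe head with four brass pins under the plunger, sprung: origin as the jig's with the plunger up. With the plunger up its pins are hidden in the bridge; they meet a board in the seated carrier after about 14 mm of plunger travel and then give way up to 5 mm against 2 N rising by 1 N per mm
- plunger (a joint): travel of the plunger (m): 0 up, 0.016 fully down on its bush, where it goes no further. A spring returns it when let go: about 2 N at the start, 3 N at the bottom, and about 7 N at the bottom with the pins on a board
- plunger_top (a point): middle of the top of the red plunger cap (30 mm across), 60 mm above the bench when up, 44 mm when fully down
- station_edge (a point): a fixed obstacle: middle of the top right-hand edge of the big black soldering station that stands between the robot and the left of the jig. It is 140 mm high (its carrying handle about 180 mm), 200 mm wide and reaches 120 mm before and beyond this point; pass over it or keep to its right
- paste_pot: small white pot with a green lid, 41 mm across, 34 mm high, beside the jig; leave alone. Origin at the centre of its underside
- flux_tub: small white pot with a cream lid, 49 mm across, 26 mm high, beside the jig; leave alone. Origin at the centre of its underside
- syringe: amber flux syringe lying down, 26 x 150 x 18 mm, along its own y, beside the carrier's path; leave alone. Origin at the centre of its underside
- tweezers: black curved tweezers lying behind the end stop, 12 x 120 x 14 mm, along its own y; leave alone. Origin at the centre of its underside

How it is judged:
On the way:
1. the carrier is fully home under the bridge, nose on the end stop, with the plunger still up (x of carrier in the frame of jig between -0.0215 and -0.015 m and y of carrier in the frame of jig between -0.0045 and 0.0045 m and angle between the x axis of carrier and the x axis of jig, either way round below 0.06 rad and angle between carrier's own z axis and vertical below 0.03 rad and height (world z) of carrier below 0.003 m and horizontal distance between board and carrier below 0.0095 m and z of board in the frame of carrier below 0.0045 m and value of joint plunger below 0.004 m), for 0.2 s.
At the end, for the whole second after the job is handed in: the carrier lies flat, nose within 3.5 mm of the end stop, centred in the lane within 4.5 mm and square within 0.06 rad; the board lies in its pocket; the plunger is held down by at least 14.5 of its 16 mm and the pins press on the board with more than 2 N (x of carrier in the frame of jig between -0.0215 and -0.015 m and y of carrier in the frame of jig between -0.0045 and 0.0045 m and angle between the x axis of carrier and the x axis of jig, either way round below 0.06 rad and angle between carrier's own z axis and vertical below 0.03 rad and height (world z) of carrier below 0.003 m and horizontal distance between board and carrier below 0.0095 m and z of board in the frame of carrier below 0.0045 m and value of joint plunger above 0.0145 m and contact force between probe and board above 2 N and linear speed of carrier below 0.01 m/s); the arm keeps its last pose, push and grip.
It fails at once if the carrier is lifted or tipped (height (world z) of carrier above 0.006 m or angle between carrier's own z axis and vertical above 0.1 rad).
It fails at once if the carrier is pinched between the fingers or shoved hard (over 35 N) (contact force between the fingers and carrier above 35 N).
It fails at once if the board leaves its pocket (horizontal distance between board and carrier above 0.012 m or z of board in the frame of carrier above 0.008 m).
It fails at once if a bystander (pots, syringe, tweezers) is moved by more than 10 mm (distance of any of paste_pot, flux_tub, syringe, tweezers from where it was at the start of the episode above 0.01 m).
It also fails if it takes over 64 s, if anything falls off the work surface, if the arm or the gripper's body presses on something with over 40 N, if the wrist force passes 120 N, or if a joint passes its speed limit or range.

## Working session

There is one attempt and no reset: what is moved stays moved. The work goes in short steps, Python scripts to look and compute and a tool call to move; the robot and the scene stay as the last step left them, time stands still between calls to the robot, and variables do not carry over. Pictures are saved under pics/ and viewed, at most 10 in all, crops included, and the job is handed in when it is done.

```bash
ls; mkdir -p pics; python3 - <<'E'
from plant import arm, eyes, close_job
import cv2
s=arm.state();print(s)
for n in("side","top"):
    cv2.imwrite(f"pics/{n}0.png",eyes.get_image(n)); print(n,eyes.camera_model(n))
E
```

```text
pics
plant.py
{'clock': 0.0, 'joint_positions': array([-1.28796627,  0.4683889 , -0.01155267,  1.60361001,  0.00599884,
        1.07140571, -0.05632062]), 'qvel': array([-3.92850940e-04,  7.81568699e-05,  7.39473275e-06,  1.78870462e-04,
       -4.51851933e-05, -3.06258338e-04, -1.81505258e-05]), 'tau': array([-1.90790711e-04, -5.20572996e+01, -1.26806652e-02, -2.43749660e+01,
       -5.65913308e-02,  1.72711402e-02,  1.64378944e-04]), 'eef_pos': array([0.20797179, 0.61521758, 0.21363836]), 'tool_rot': array([-5.09729572e-01, -3.09981762e+00,  2.78396463e-03]), 'ft_force': array([-0.24540784,  0.51294356,  0.01629331]), 'ft_torque': array([ 0.02366124, -0.02611941, -0.07202905]), 'grip_force': 0.0, 'width': 0.09211466149516222}
side {'fx': 383.26106987550986, 'fy': 383.26106987550986, 'cx': 258.2242977996885, 'cy': 194.33337431474152, 'R': array([[ 0.99974792,  0.02064759,  0.00881948],
       [ 0.01807532, -0.50714177, -0.86167309],
       [-0.01331875,  0.86161529, -0.50738714]]), 't': array([-0.51934218, -0.08004499,  1.27037394])}
top {'fx': 474.3545695678442, 'fy': 474.3545695678442, 'cx': 258.9239759082974, 'cy': 201.53302719907202, 'R': array([[-2.24303788e-03, -9.99997170e-01, -7.92717440e-04],
       [-9.90840064e-01,  2.32953151e-03, -1.35020517e-01],
       [ 1.35021981e-01,  4.82600066e-04, -9.90842486e-01]]), 't': array([-0.32574987,  0.5603172 ,  0.91491983])}
```

View pics/side0.png

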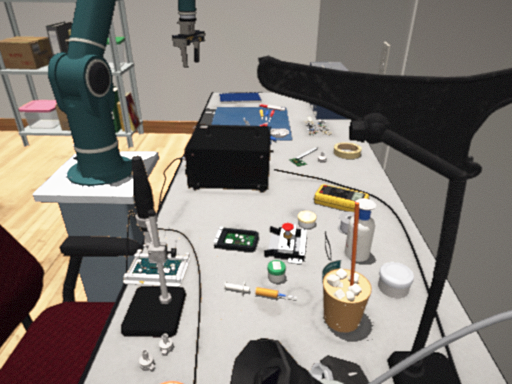

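View pics/top0.png

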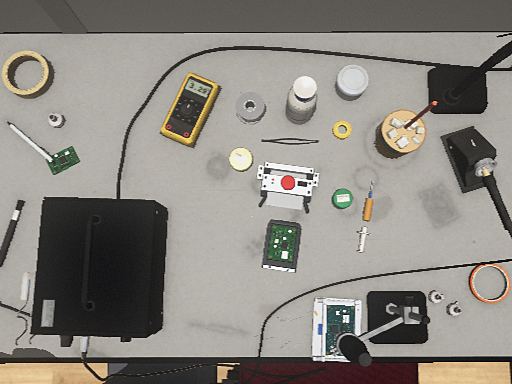

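The side view shows the carrier at about (237,239) and the jig at (288,240) with its red plunger at (288,227). In the top view the carrier is at (281,246) and the red cap at (288,183). Next I'll enlarge both.

```bash
python3 - <<'E'
import cv2
a=cv2.imread("pics/top0.png")[155:275,220:380];cv2.imwrite("pics/topc.png",cv2.resize(a,None,fx=5,fy=5,interpolation=cv2.INTER_CUBIC))
a=cv2.imread("pics/side0.png")[205:295,205:325];cv2.imwrite("pics/sidec.png",cv2.resize(a,None,fx=6,fy=6,interpolation=cv2.INTER_CUBIC))
E
```

```text
(no output)
```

View pics/topc.png

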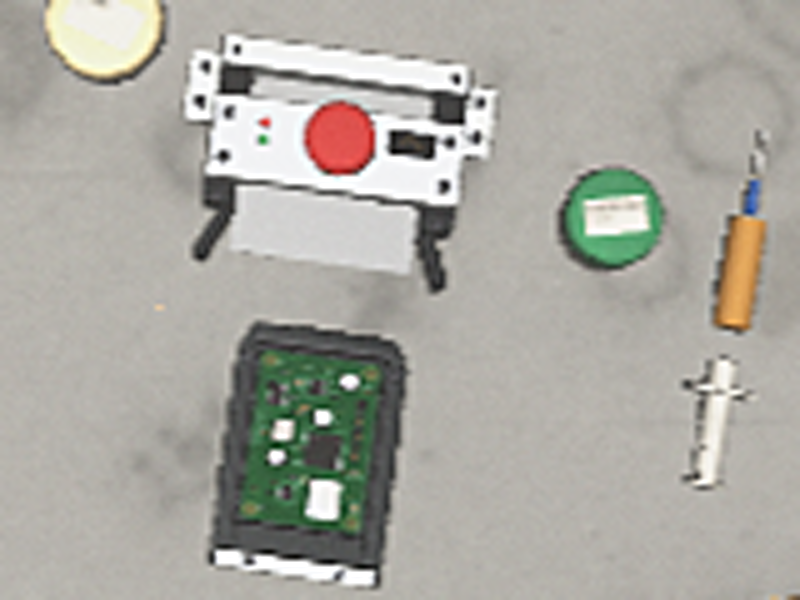

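View pics/sidec.png

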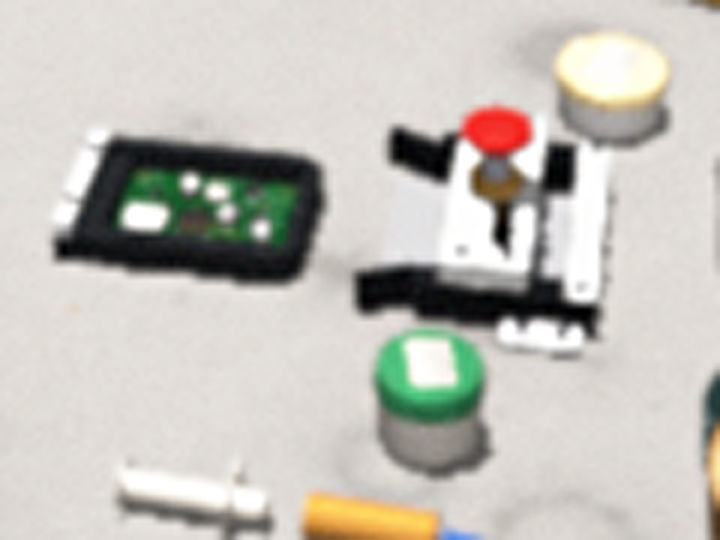

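Positions in the enlarged top crop:
- Plunger cap: (340,138)
- Bridge front edge: (207,175) to (458,208)
- Stop top, front edge: (224,62) to (465,95)
- Carrier lip top, rear corners: (212,563) and (378,586)
- Carrier nose corners: about (250,324) and (404,345)

In the side crop the cap is at (498,130) and the lip top runs from about (97,130) to (60,232).

```bash
cat > h.py <<'E'
import numpy as np
from plant import arm, eyes, close_job
M={n:eyes.camera_model(n) for n in("side","top")}
def ray(n,uv):
    m=M[n];R=m["R"];c=-R.T@m["t"]
    d=R.T@np.array([(uv[0]-m["cx"])/m["fx"],(uv[1]-m["cy"])/m["fy"],1]);return c,d/np.linalg.norm(d)
def atz(n,uv,z):
    c,d=ray(n,uv);return c+d*(z-c[2])/d[2]
def tri(uvs):
    A=np.zeros((3,3));b=np.zeros(3);L=[]
    for n,uv in uvs.items():
        c,d=ray(n,uv);P=np.eye(3)-np.outer(d,d);A+=P;b+=P@c
    return np.linalg.solve(A,b)
def proj(n,X):
    m=M[n];p=m["R"]@np.asarray(X)+m["t"];return np.array([m["fx"]*p[0]/p[2]+m["cx"],m["fy"]*p[1]/p[2]+m["cy"]])
T=lambda x,y,ox=220,oy=155,s=5:((x+.5)/s-.5+ox,(y+.5)/s-.5+oy)
S=lambda x,y:T(x,y,205,205,6)
E
python3 - <<'E'
from h import *
np.set_printoptions(precision=4,suppress=True)
print("cap",tri({"top":T(340,138),"side":S(498,130)}))
print("lipL",tri({"top":T(212,563),"side":S(92,130)}),"lipR",tri({"top":T(378,586),"side":S(57,212)}))
P={}
for k,p,z in[("cap",(340,138),.06),("brL",(207,175),.03),("brR",(458,208),.03),("stL",(224,62),.019),("stR",(465,95),.019),("stbL",(228,37),.019),("stbR",(470,68),.019),("lipL",(212,563),.018),("lipR",(378,586),.018),("noL",(250,324),.015),("noR",(404,345),.015),("pot",(611,218),.034),("syE",(705,485),.01),("leadL",(200,258),.018),("leadR",(440,290),.018),("sideL",(240,352),.015),("sideR",(405,375),.015)]:
    P[k]=atz("top",T(*p),z);print(k,P[k])
for a,b in[("brL","brR"),("stL","stR"),("stbL","stbR"),("lipL","lipR"),("noL","noR")]:
    d=P[a]-P[b];print(a,b,np.linalg.norm(d),np.arctan2(-d[0],d[1]))
for a,b in[("lipL","sideL"),("lipR","sideR")]:
    d=P[b]-P[a];print(a,b,np.linalg.norm(d),np.arctan2(d[1],d[0]))
print("side cap",atz("side",S(498,130),.06))
E
```

```text
cap [ 0.5956 -0.3838  0.0582]
lipL [ 0.4291 -0.3329  0.0184] lipR [ 0.4212 -0.3989  0.0252]
cap [ 0.5949 -0.3837  0.06  ]
brL [ 0.5851 -0.3313  0.03  ]
brR [ 0.5713 -0.4331  0.03  ]
stL [ 0.6342 -0.3385  0.019 ]
stR [ 0.6201 -0.438   0.019 ]
stbL [ 0.6448 -0.3402  0.019 ]
stbR [ 0.6315 -0.4403  0.019 ]
lipL [ 0.4289 -0.3329  0.018 ]
lipR [ 0.4195 -0.3996  0.018 ]
noL [ 0.5257 -0.3488  0.015 ]
noR [ 0.517  -0.4117  0.015 ]
pot [ 0.5665 -0.4943  0.034 ]
syE [ 0.4599 -0.534   0.01  ]
leadL [ 0.5526 -0.3284  0.018 ]
leadR [ 0.5392 -0.4265  0.018 ]
sideL [ 0.5142 -0.3446  0.015 ]
sideR [ 0.5047 -0.4119  0.015 ]
brL brR 0.10271175187899814 -0.13474698231446086
stL stR 0.10048473992288562 -0.14112187313318575
stbL stbR 0.10093959231018802 -0.1324778432277012
lipL lipR 0.06735546810091735 -0.1386517703218453
noL noR 0.06352135126754953 -0.13845265862369285
lipL sideL 0.08624087867782869 -0.13648024154684835
lipR sideR 0.08606861661591425 -0.14365394292579747
side cap [ 0.5958 -0.3862  0.06  ]
```

The jig's yaw is about -0.135 rad with its origin at (0.595, -0.384). The cap triangulates to z = 0.058 m against the stated 0.060 m, and the sizes match. The carrier is nearly parallel to the jig but sits 5 to 6 mm to its right, and has to travel about 104 mm. I'll push the lip with both fingers partly open.

```bash
cat >> h.py <<'E'
from scipy.spatial.transform import Rotation as Ro
YAW=-0.135;J=np.array([.595,-.384]);ex=np.array([np.cos(YAW),np.sin(YAW)]);ey=np.array([-ex[1],ex[0]])
def cmd(pos,yaw=None):
    """shift and turn (tool axes) from measured pose to pos, tool x at world yaw, pointing down"""
    s=arm.state();R=Ro.from_rotvec(s["tool_rot"]);d=R.inv().apply(np.array(pos)-s["eef_pos"])
    out=d
    if yaw is not None:
        c,q=np.cos(yaw),np.sin(yaw);G=Ro.from_matrix(np.array([[c,q,0],[q,-c,0],[0,0,-1]]));out=np.r_[d,(R.inv()*G).as_rotvec()]
    return np.round(out,4)
def jig(p): d=np.array(p[:2])-J;return np.round([d@ex,d@ey],4)
def world(x,y,z): return np.r_[J+x*ex+y*ey,z]
E
python3 - <<'E'
from h import *
R=Ro.from_rotvec(arm.state()["tool_rot"]).as_matrix();print(R.round(3))
print("station",atz("top",(165,200),.14),atz("top",(163,333),.14),atz("top",(42,333),.14))
for p in[(.45,.4,.3),(.55,.1,.3),(.4,-.35,.3)]: print(p,cmd(p,YAW),cmd(p,YAW+np.pi))
E
```

```text
[[-0.947  0.32  -0.   ]
 [ 0.32   0.947 -0.001]
 [-0.    -0.002 -1.   ]]
station [ 0.54881946 -0.15874401  0.14      ] [ 0.31697894 -0.16096964  0.14      ] [0.31742517 0.04799741 0.14      ]
(0.45, 0.4, 0.3) [-2.9830e-01 -1.2660e-01 -8.6000e-02 -1.0000e-04  2.3000e-03  2.9507e+00] [-2.983e-01 -1.266e-01 -8.600e-02 -1.500e-03 -1.000e-04 -1.909e-01]
(0.55, 0.1, 0.3) [-4.8900e-01 -3.7880e-01 -8.5600e-02 -1.0000e-04  2.3000e-03  2.9507e+00] [-4.890e-01 -3.788e-01 -8.560e-02 -1.500e-03 -1.000e-04 -1.909e-01]
(0.4, -0.35, 0.3) [-4.9100e-01 -8.5320e-01 -8.4900e-02 -1.0000e-04  2.3000e-03  2.9507e+00] [-4.910e-01 -8.532e-01 -8.490e-02 -1.500e-03 -1.000e-04 -1.909e-01]
```

The rows are not in the units I measure in: shifts go in mm and turns go in units of 0.25 rad. I convert before sending: -0.27 m is -270, -0.18 m is -180, -0.191 rad is -0.764.

>>> jog_arm:
  ticks:
    - [0.026, 0, 0, -45, 0, 0, 0]
    - [0.026, -45, -20, -80, 0, 0, -0.2]
    - [0.026, -90, -40, -86, 0, 0, -0.4]
    - [0.026, -135, -60, -86, 0, 0, -0.764]
    - [0.026, -180, -80, -86, 0, 0, -0.764]
    - [0.026, -225, -100, -86, 0, 0, -0.764]
    - [0.026, -270, -120, -86, 0, 0, -0.764]
    - [0.026, -298, -127, -86, 0, 0, -0.764]

```text
clock: 0.9
eef_pos: [0.4523, 0.3963, 0.3005]
tool_rot: [0.218, 3.133, -0.002]
ft_force: [-1.5, 0.1, 0.1]
width: 0.0298
grip_force: 0.0
```

```bash
python3 - <<'E'
from h import *
for p in[(.55,.1,.3),(.4,-.35,.3)]: print(p,cmd(p,YAW+np.pi))
E
```

```text
(0.55, 0.1, 0.3) [-0.1377 -0.2799  0.001  -0.0013  0.0007 -0.0038]
(0.4, -0.35, 0.3) [-5.140e-02 -7.463e-01  1.500e-03 -1.300e-03  7.000e-04 -3.800e-03]
```

>>> jog_arm:
  ticks:
    - [0.026, -3, -48, 0, 0, 0, 0]
    - [0.026, -7, -97, 0, 0, 0, 0]
    - [0.026, -10, -146, 0, 0, 0, 0]
    - [0.026, -14, -195, 0, 0, 0, 0]
    - [0.026, -17, -244, 0, 0, 0, 0]
    - [0.026, -20, -293, 0, 0, 0, 0]
    - [0.026, -24, -342, 0, 0, 0, 0]
    - [0.026, -27, -390, 0, 0, 0, 0]

```text
clock: 1.7
eef_pos: [0.4233, 0.0079, 0.3005]
tool_rot: [0.212, 3.134, 0.001]
ft_force: [1.3, -0.3, 0.8]
width: 0.0262
grip_force: 0.0
```

```bash
python3 - <<'E'
from h import *
print(cmd(world(-.215,-.005,.25),YAW+np.pi))
E
```

```text
[-7.900e-03 -3.703e-01  5.040e-02  3.000e-04  1.000e-04  0.000e+00]
```

In the tool's units: -0.37 m is -370, -0.338 m is -338.

>>> jog_arm:
  ticks:
    - [0.026, -1, -48, 0, 0, 0, 0]
    - [0.026, -2, -97, 0, 0, 0, 0]
    - [0.026, -3, -146, 0, 0, 0, 0]
    - [0.026, -4, -195, 0, 0, 0, 0]
    - [0.026, -5, -244, 0, 0, 0, 0]
    - [0.026, -6, -293, 0, 0, 0, 0]
    - [0.026, -7, -338, 20, 0, 0, 0]
    - [0.026, -8, -370, 50, 0, 0, 0]

```text
clock: 2.5
eef_pos: [0.3821, -0.3614, 0.2514]
tool_rot: [0.214, 3.131, -0.004]
ft_force: [1.1, 0.5, -0.2]
width: 0.0258
grip_force: 0.0
```

```bash
python3 - <<'E'
from h import *
print(cmd(world(-.215,-.005,.06),YAW+np.pi))
E
```

```text
[ 0.0018  0.0017  0.1914 -0.0025  0.0038 -0.0017]
```

>>> jog_arm:
  ticks:
    - [0.026, 1, 1, 45, 0, 0, 0]
    - [0.026, 2, 2, 90, 0, 0, 0]
    - [0.026, 2, 2, 135, 0, 0, 0]
    - [0.026, 2, 2, 180, 0, 0, 0]
    - [0.026, 2, 2, 215, 0, 0, 0]
    - [0.026, 2, 2, 235, 0, 0, 0]
    - [0.026, 2, 2, 243, 0, 0, 0]
    - [0.026, 2, 2, 243, 0, 0, 0]

```text
clock: 3.3
eef_pos: [0.3799, -0.3552, 0.0068]
tool_rot: [-0.212, -3.133, -0.001]
ft_force: [0.4, -0.1, -0.1]
width: 0.0263
grip_force: 0.0
```

```bash
python3 - <<'E'
from h import *
import cv2
p=arm.state()["eef_pos"];print(p,jig(p),cmd(world(-.185,-.005,.007),YAW+np.pi))
a=eyes.get_image("top")[155:305,200:400];cv2.imwrite("pics/t1.png",cv2.resize(a,None,fx=4,fy=4,interpolation=cv2.INTER_CUBIC))
E
```

```text
[ 0.37986803 -0.35518367  0.00680404] [-0.2171 -0.0004] [-0.0321 -0.0046 -0.0003  0.0008 -0.0018 -0.0001]
```

View pics/t1.png

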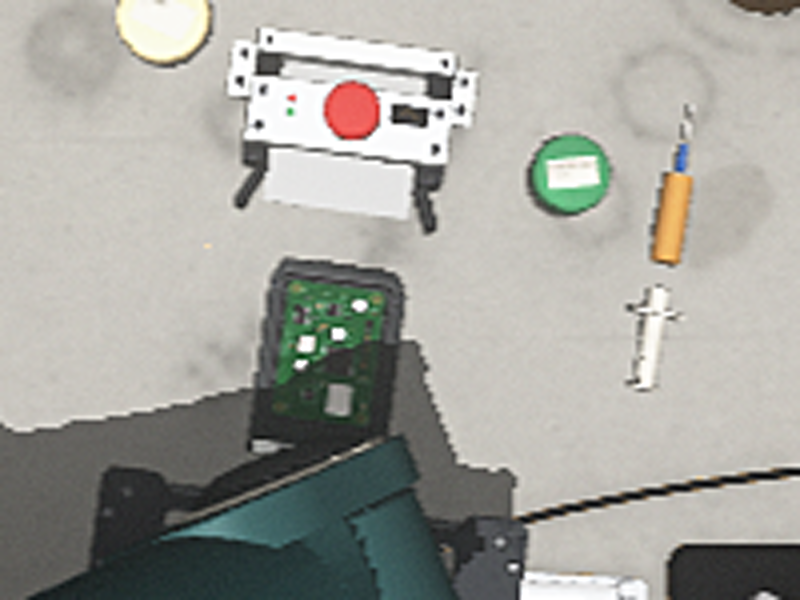

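The top view shows the carrier still undisturbed at about (330,340), with the tool behind its tail and the lip visible at (265,445). I'll approach and make contact slowly.

In the tool's units: -0.005 m is -5, -0.041 m is -41.

>>> jog_arm:
  ticks:
    - [0.026, -12, -3, 0, 0, 0, 0]
    - [0.026, -24, -5, 0, 0, 0, 0]
    - [0.026, -29, -5, 0, 0, 0, 0]
    - [0.026, -32, -5, 0, 0, 0, 0]
    - [0.026, -35, -5, 0, 0, 0, 0]
    - [0.026, -38, -5, 0, 0, 0, 0]
    - [0.026, -41, -5, 0, 0, 0, 0]

```text
clock: 4.05
eef_pos: [0.4195, -0.3659, 0.0075]
tool_rot: [-0.213, -3.133, -0.001]
ft_force: [-3.7, 0.7, 3.3]
width: 0.0257
grip_force: 1.9
```

```bash
python3 - <<'E'
from h import *
p=arm.state()["eef_pos"];print(p,jig(p))
E
```

```text
[ 0.41945554 -0.36586182  0.00751163] [-0.1764 -0.0057]
```

In the tool's units: -0.032 m is -32, -0.028 m is -28.

>>> jog_arm:
  ticks:
    - [0.026, -4, 0.6, 0, 0, 0, 0]
    - [0.026, -8, 1.2, 0, 0, 0, 0]
    - [0.026, -12, 2, 0, 0, 0, 0]
    - [0.026, -16, 2.6, 0, 0, 0, 0]
    - [0.026, -20, 3.4, 0, 0, 0, 0]
    - [0.026, -24, 4, 0, 0, 0, 0]
    - [0.026, -28, 4.6, 0, 0, 0, 0]
    - [0.026, -32, 5, 0, 0, 0, 0]

```text
clock: 4.85
eef_pos: [0.4533, -0.3651, 0.0075]
tool_rot: [0.211, 3.134, 0.0]
ft_force: [-2.5, 0.5, 0.3]
width: 0.0256
grip_force: 1.0
```

```bash
python3 - <<'E'
from h import *
import cv2
p=arm.state()["eef_pos"];print(p,jig(p))
cv2.imwrite("pics/s2.png",cv2.resize(eyes.get_image("side")[195:285,205:325],None,fx=5,fy=5,interpolation=cv2.INTER_CUBIC))
a=eyes.get_image("top")[155:275,220:340];cv2.imwrite("pics/t2.png",cv2.resize(a,None,fx=5,fy=5,interpolation=cv2.INTER_CUBIC))
E
```

```text
[ 0.45330349 -0.36508995  0.00752271] [-0.143  -0.0003]
```

View pics/t2.png

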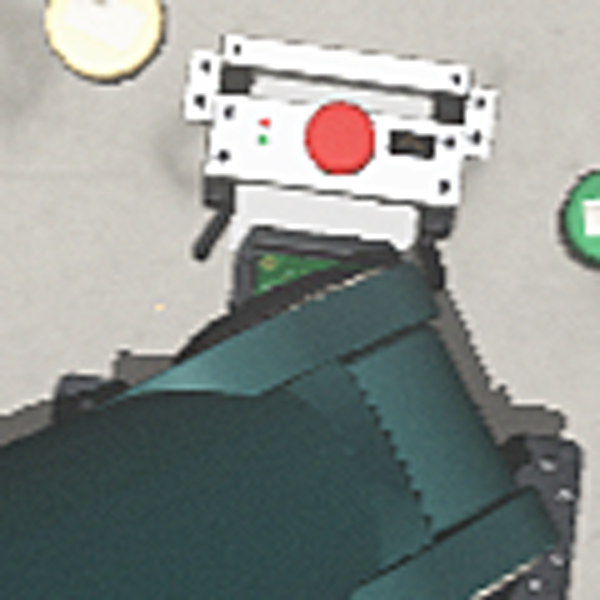

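The nose is entering the lead-ins, with corners at about (248,228) and (400,245), centred on the lane at about column 324. I'll carry on straight.

In the tool's units: -0.01 m is -10, -0.04 m is -40.

>>> jog_arm:
  ticks:
    - [0.026, -5, 0, 0, 0, 0, 0]
    - [0.026, -10, 0, 0, 0, 0, 0]
    - [0.026, -15, 0, 0, 0, 0, 0]
    - [0.026, -20, 0, 0, 0, 0, 0]
    - [0.026, -25, 0, 0, 0, 0, 0]
    - [0.026, -30, 0, 0, 0, 0, 0]
    - [0.026, -35, 0, 0, 0, 0, 0]
    - [0.026, -40, 0, 0, 0, 0, 0]

```text
clock: 5.75
eef_pos: [0.4929, -0.3707, 0.0076]
tool_rot: [-0.212, -3.134, -0.0]
ft_force: [-2.5, 0.7, 1.1]
width: 0.0263
grip_force: 1.5
```

```bash
python3 - <<'E'
from h import *
p=arm.state()["eef_pos"];print(p,jig(p))
E
```

```text
[ 0.49285985 -0.37074491  0.00761353] [-0.103  -0.0006]
```

>>> jog_arm:
  ticks:
    - [0.026, -4, 0, 0, 0, 0, 0]
    - [0.026, -8, 0, 0, 0, 0, 0]
    - [0.026, -12, 0, 0, 0, 0, 0]
    - [0.026, -15, 0, 0, 0, 0, 0]
    - [0.026, -18, 0, 0, 0, 0, 0]
    - [0.026, -20, 0, 0, 0, 0, 0]

```text
clock: 6.35
eef_pos: [0.5126, -0.3734, 0.0076]
tool_rot: [0.212, 3.134, -0.0]
ft_force: [-3.5, 0.7, 2.4]
width: 0.0263
grip_force: 1.7
```

>>> jog_arm:
  ticks:
    - [0.026, -2, 0, 0, 0, 0, 0]
    - [0.026, -3, 0, 0, 0, 0, 0]

```text
clock: 6.55
eef_pos: [0.5155, -0.3738, 0.0076]
tool_rot: [0.212, 3.134, -0.0]
ft_force: [-3.6, 0.7, 3.0]
width: 0.0261
grip_force: 1.7
```

```bash
python3 - <<'E'
from h import *
p=arm.state()["eef_pos"];print(p,jig(p))
E
```

```text
[ 0.51547881 -0.37377885  0.00761778] [-0.0802 -0.0006]
```

Next, slow steps until the force rises.

In the tool's units: -0.002 m is -2, -0.001 m is -1.

>>> jog_arm:
  ticks:
    - [0.026, -1, 0, 0, 0, 0, 0]
    - [0.026, -2, 0, 0, 0, 0, 0]

```text
clock: 6.75
eef_pos: [0.5172, -0.3741, 0.0076]
tool_rot: [-0.212, -3.134, -0.0]
ft_force: [-2.0, 0.5, 2.9]
width: 0.026
grip_force: 1.7
```

>>> jog_arm:
  ticks:
    - [0.026, -1, 0, 0, 0, 0, 0]
    - [0.026, -1, 0, 0, 0, 0, 0]

```text
clock: 6.95
eef_pos: [0.5185, -0.3742, 0.0076]
tool_rot: [0.212, 3.134, -0.0]
ft_force: [-2.3, 0.3, 2.4]
width: 0.0259
grip_force: 1.4
```

```bash
python3 - <<'E'
from h import *
p=arm.state()["eef_pos"];print(p,jig(p))
E
```

```text
[ 0.51848959 -0.3742019   0.00760134] [-0.0771 -0.0006]
```

In the tool's units: -0.001 m is -1.

>>> jog_arm:
  ticks:
    - [0.026, -1, 0, 0, 0, 0, 0]
    - [0.026, -1, 0, 0, 0, 0, 0]

```text
clock: 7.15
eef_pos: [0.5185, -0.3742, 0.0076]
tool_rot: [-0.212, -3.133, -0.001]
ft_force: [-4.9, 1.9, 4.1]
width: 0.026
grip_force: 2.6
```

>>> jog_arm:
  ticks:
    - [0.026, -1, 0, 0, 0, 0, 0]
    - [0.026, -1, 0, 0, 0, 0, 0]

```text
clock: 7.35
eef_pos: [0.5186, -0.3742, 0.0076]
tool_rot: [-0.212, -3.132, -0.002]
ft_force: [-7.1, 1.7, 6.5]
width: 0.0262
grip_force: 3.7
```

```bash
python3 - <<'E'
from h import *
import cv2
p=arm.state()["eef_pos"];print(p,jig(p))
cv2.imwrite("pics/s3.png",cv2.resize(eyes.get_image("side")[195:285,215:335],None,fx=6,fy=6,interpolation=cv2.INTER_CUBIC))
E
```

```text
[ 0.51860584 -0.37423389  0.00755993] [-0.077  -0.0006]
```

View pics/s3.png

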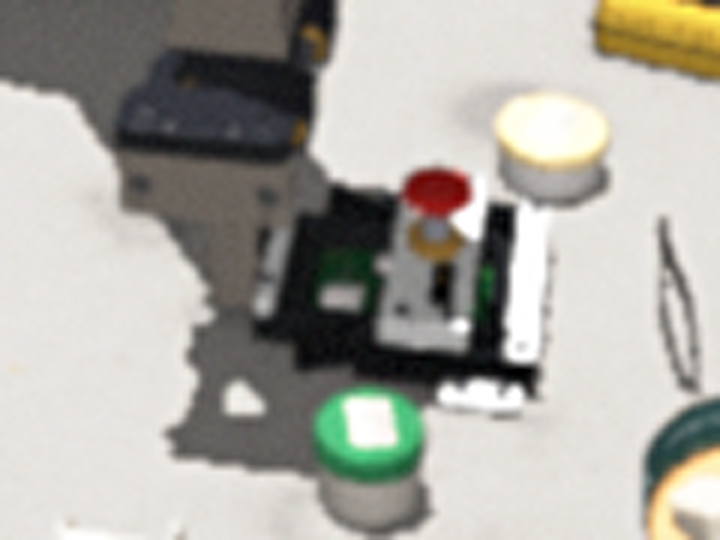

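The side view shows the carrier under the bridge, lip against the fingers at about (270,275) and board visible on both sides of the bridge. The TCP stalled at jig x = -0.077 m while the force rose, so the nose is on the stop. Now I'll back off, rise and close the fingers.

In the tool's units: 0.03 m is 30, -0.105 m is -105.

>>> jog_arm:
  ticks:
    - [0.026, 0, 0, 0, 0, 0, 0]
    - [0.026, 0, 0, 0, 0, 0, 0]
    - [0.026, 4, 0, 0, 0, 0, 0]
    - [0.026, 12, 0, 0, 0, 0, 0]
    - [0.026, 30, 0, 0, 0, 0, 0]
    - [0.0, 40, 0, -35, 0, 0, 0]
    - [0.0, 40, 0, -80, 0, 0, 0]
    - [0.0, 40, 0, -105, 0, 0, 0]

```text
clock: 8.2
eef_pos: [0.4815, -0.3701, 0.1156]
tool_rot: [0.213, 3.13, -0.003]
ft_force: [-0.1, -0.4, -0.1]
width: 0.0039
grip_force: 0.0
```

```bash
python3 - <<'E'
from h import *
import cv2
cv2.imwrite("pics/s4.png",cv2.resize(eyes.get_image("side")[195:285,215:335],None,fx=6,fy=6,interpolation=cv2.INTER_CUBIC))
print(cmd(world(0,0,.1),YAW+np.pi))
E
```

```text
[-0.1122  0.0026  0.0199 -0.0033  0.0093 -0.0003]
```

View pics/s4.png

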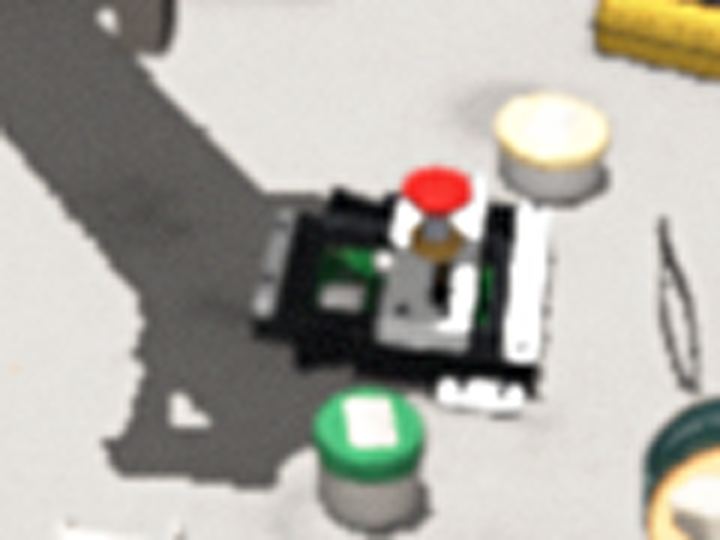

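The carrier stayed put when the fingers left: lip still at x ≈ 255–290, cap at (437,189). Moving over the plunger.

In the tool's units: -0.1122 m is -112.2, -0.11 m is -110.

>>> jog_arm:
  ticks:
    - [0, -40, 1, 0, 0, 0, 0]
    - [0, -80, 2, 5, 0, 0, 0]
    - [0, -110, 2.6, 15, 0, 0, 0]
    - [0, -112.2, 2.6, 20, 0, 0, 0]
    - [0, -112.2, 2.6, 20, 0, 0, 0]

```text
clock: 8.75
eef_pos: [0.5918, -0.3808, 0.0909]
tool_rot: [-0.21, -3.133, -0.001]
ft_force: [-0.6, -0.9, -0.4]
width: 0.0004
grip_force: 0.0
```

```bash
python3 - <<'E'
from h import *
print(cmd(world(0,0,.062),YAW+np.pi),arm.state()["eef_pos"])
for y in(.032,-.032):
    q=proj("side",world(-.068,y,.018));print((q-[215,195]+.5)*6-.5)
E
```

```text
[-0.0037 -0.0028  0.0289  0.0006 -0.0018  0.0011] [ 0.59177455 -0.38080424  0.09092779]
[275.09636142 209.8144635 ]
[250.65814067 303.97891956]
```

>>> jog_arm:
  ticks:
    - [0, -3, -3, 15, 0, 0, 0]
    - [0, -3, -3, 27, 0, 0, 0]
    - [0, -3, -3, 32, 0, 0, 0]
    - [0, -3, -3, 36, 0, 0, 0]
    - [0, -3, -3, 40, 0, 0, 0]
    - [0, -3, -3, 42, 0, 0, 0]

```text
clock: 9.35
eef_pos: [0.5943, -0.3852, 0.0506]
tool_rot: [-0.212, -3.134, 0.0]
ft_force: [-1.4, 0.5, 3.3]
width: 0.0006
grip_force: 1.1
```

>>> jog_arm:
  ticks:
    - [0, 0, 0, 1, 0, 0, 0]
    - [0, 0, 0, 2, 0, 0, 0]
    - [0, 0, 0, 3, 0, 0, 0]

```text
clock: 9.65
eef_pos: [0.5948, -0.3852, 0.0479]
tool_rot: [0.212, 3.134, -0.001]
ft_force: [-2.2, -0.0, 2.7]
width: 0.0002
grip_force: 1.3
```

>>> jog_arm:
  ticks:
    - [0, 0, 0, 1, 0, 0, 0]
    - [0, 0, 0, 2, 0, 0, 0]

```text
clock: 9.85
eef_pos: [0.5948, -0.3852, 0.0461]
tool_rot: [0.212, 3.134, -0.0]
ft_force: [-2.5, 0.1, 5.5]
width: 0.0006
grip_force: 2.9
```

In the tool's units: 0.002 m is 2, 0.001 m is 1.

>>> jog_arm:
  ticks:
    - [0, 0, 0, 1, 0, 0, 0]
    - [0, 0, 0, 2, 0, 0, 0]

```text
clock: 10.05
eef_pos: [0.5948, -0.3853, 0.0444]
tool_rot: [0.212, 3.134, -0.0]
ft_force: [-3.4, 1.1, 14.7]
width: 0.0
grip_force: 7.3
```

>>> jog_arm:
  ticks:
    - [0, 0, 0, 1, 0, 0, 0]
    - [0, 0, 0, 2, 0, 0, 0]
    - [0, 0, 0, 2, 0, 0, 0]

```text
clock: 10.35
eef_pos: [0.5949, -0.3853, 0.0444]
tool_rot: [0.212, 3.133, 0.001]
ft_force: [-6.7, 2.3, 17.4]
width: 0.0003
grip_force: 8.8
```

The plunger has bottomed: z is stalled at 0.0444 m while the force rises to 17 N. One last look before handing in.

>>> jog_arm:
  ticks:
    - [0, 0, 0, 0, 0, 0, 0]
    - [0, 0, 0, 0, 0, 0, 0]
    - [0, 0, 0, 0, 0, 0, 0]

```text
clock: 10.65
eef_pos: [0.5949, -0.3853, 0.0444]
tool_rot: [0.212, 3.133, 0.001]
ft_force: [-6.4, 3.8, 17.0]
width: 0.0002
grip_force: 8.7
```

```bash
python3 - <<'E'
from h import *
import cv2
cv2.imwrite("pics/s5.png",cv2.resize(eyes.get_image("side")[195:285,215:335],None,fx=6,fy=6,interpolation=cv2.INTER_CUBIC))
E
```

```text
(no output)
```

View pics/s5.png

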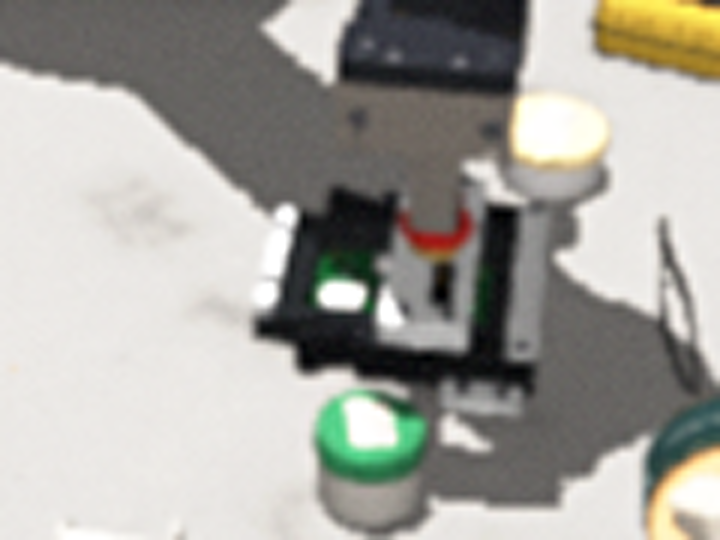

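The cap is pressed down to about (437,235), just above its bush. The carrier is still home, with its lip at x ≈ 255–290, and the pots and tweezers haven't moved.

```bash
python3 -c "
from plant import arm, eyes, close_job
print(close_job())"
```

```text
the job is handed in; nothing more can be done
None
```

I handed the job in at about 10.7 s with the carrier against the end stop and the plunger held fully down at about 17 N; the pots and tweezers hadn't moved and the arm never went near the syringe, but the hand-in gave no verdict.

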